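Sweep the cup-deposit tokens through the gate into the slot

TASK

Three brass cup-deposit tokens lie on the deck of the wooden token tray. Push them with the fingertips, one at a time, along the deck and out through the narrow gate so that each drops into the slot behind it; do not pick any token up. Leave the shot timer on the deck, the blue cup and the counter bell where they stand.

Things in the scene. Friction and masses are not known exactly. Their poses are not given: they have to be found in the camera images.
- token_tray: fixed wooden tray; origin at worktop height, x runs along the deck out through the gate, y to the left of that, z up. Flat deck top 48 mm above the worktop, from x = -178 to 100 mm, y = -115 to 115 mm; rim 16 mm above the deck, 8 mm thick. Guides as high as the rim converge straight from (x 45, y +-115 mm) to the gate
- gate (a point): middle of the gate at deck height, at the edge where the deck ends in a sharp drop (tray x = 100 mm); axes as the tray's. The gate is a gap 46 mm wide in the 8 mm thick front rim (x = 92 to 100 mm), a brass post at either side. A token whose centre passes the edge tips over and falls
- slot (a point): centre of the slot's black floor, 6 mm above the worktop (42 mm below the deck); axes as the tray's. The slot is an open pocket right behind the gate, 67 mm along x (tray x = 100 to 167 mm), 84 mm along y; its walls stand 54 mm above the worktop
- token_1: brass cup-deposit token with a blue ring on its face: a flat disc 36 mm across and 10 mm thick, 25 g or so, slides freely; one of three alike. Origin at the centre of its underside, z up (at the start).
- token_2: brass cup-deposit token with a blue ring on its face: a flat disc 36 mm across and 10 mm thick, 25 g or so, slides freely; one of three alike. Origin at the centre of its underside, z up (at the start).
- token_3: brass cup-deposit token with a blue ring on its face: a flat disc 36 mm across and 10 mm thick, 25 g or so, slides freely; one of three alike. Origin at the centre of its underside, z up (at the start).
- shot_timer: bystander: white round shot timer, 64 mm across and 21 mm high, loose, standing on the deck near the closed end; origin at the centre of its underside. Not to be moved
- cup_blue_1: bystander: blue espresso cup, 63 x 82 x 56 mm, loose on the worktop beyond the slot; origin at the underside. Not to be moved
- counter_bell: bystander: service bell with yellow dome, 74 mm across and 61 mm high, loose on the worktop beyond the slot; origin at the centre of its underside. Not to be moved
Things that resemble listed ones, but are neither listed nor needed, are in the scene too. Leave any black, pink or purple look-alike of the token_3 alone.

How it is judged:
On the way, in this order (a step that is already met when the one before it is completed fails the run):
1. one token has dropped into the slot (((z of token_1 in the frame of token_tray below 0.04 m and x of token_1 in the frame of token_tray between 0.096 and 0.17 m and y of token_1 in the frame of token_tray between -0.045 and 0.045 m) or (z of token_2 in the frame of token_tray below 0.04 m and x of token_2 in the frame of token_tray between 0.096 and 0.17 m and y of token_2 in the frame of token_tray between -0.045 and 0.045 m) or (z of token_3 in the frame of token_tray below 0.04 m and x of token_3 in the frame of token_tray between 0.096 and 0.17 m and y of token_3 in the frame of token_tray between -0.045 and 0.045 m))), for 0.2 s.
2. a second token has followed it ((((z of token_1 in the frame of token_tray below 0.04 m and x of token_1 in the frame of token_tray between 0.096 and 0.17 m and y of token_1 in the frame of token_tray between -0.045 and 0.045 m) and (z of token_2 in the frame of token_tray below 0.04 m and x of token_2 in the frame of token_tray between 0.096 and 0.17 m and y of token_2 in the frame of token_tray between -0.045 and 0.045 m)) or ((z of token_1 in the frame of token_tray below 0.04 m and x of token_1 in the frame of token_tray between 0.096 and 0.17 m and y of token_1 in the frame of token_tray between -0.045 and 0.045 m) and (z of token_3 in the frame of token_tray below 0.04 m and x of token_3 in the frame of token_tray between 0.096 and 0.17 m and y of token_3 in the frame of token_tray between -0.045 and 0.045 m)) or ((z of token_2 in the frame of token_tray below 0.04 m and x of token_2 in the frame of token_tray between 0.096 and 0.17 m and y of token_2 in the frame of token_tray between -0.045 and 0.045 m) and (z of token_3 in the frame of token_tray below 0.04 m and x of token_3 in the frame of token_tray between 0.096 and 0.17 m and y of token_3 in the frame of token_tray between -0.045 and 0.045 m)))), for 0.2 s.
3. the third token has followed (z of each of token_1, token_2, token_3 in the frame of token_tray below 0.04 m and x of token_1 in the frame of token_tray between 0.096 and 0.17 m and y of token_1 in the frame of token_tray between -0.045 and 0.045 m and x of token_2 in the frame of token_tray between 0.096 and 0.17 m and y of token_2 in the frame of token_tray between -0.045 and 0.045 m and x of token_3 in the frame of token_tray between 0.096 and 0.17 m and y of token_3 in the frame of token_tray between -0.045 and 0.045 m), for 0.2 s.
At the end, for the whole second after the job is handed in: All three tokens lie still inside the slot (centres of their undersides within its walls and at least 8 mm below the deck), having dropped in one after another; the shot timer, the blue cup and the counter bell are within 10 mm of where they stood (all of step 3 and linear speed of each of token_1, token_2, token_3 below 0.02 m/s and distance of each of shot_timer, cup_blue_1, counter_bell from where it was at the start of the episode below 0.01 m); the robot touches nothing.
It fails at once if a token is lifted (more than 12 mm above the deck) (z of any of token_1, token_2, token_3 in the frame of token_tray above 0.06 m).
It fails at once if the shot timer, the blue cup or the counter bell is moved more than 10 mm (distance of any of shot_timer, cup_blue_1, counter_bell from where it was at the start of the episode above 0.01 m).
It also fails if it takes over 64 s, if anything falls off the work surface, if the arm or the gripper's body presses on something with over 40 N, if the wrist force passes 120 N, or if a joint passes its speed limit or range.

ROBOT

A 6-joint arm with a two-finger parallel gripper is mounted at the origin on a cart in front of the work surface, level with it; the furniture and walls round the work are solid. World frame = base frame: x ahead of the robot, y to its left, z up, the work surface at z = 0. Lengths are in m, angles in rad, forces in N, time in s.
With the tool pointing down it reaches from about 0.275 to 0.775 m from the base axis. Payload 14.6 kg.
Tool frame: the origin (TCP) lies at the very end of the fingers, on their centre line; the grasp point (between the pads) lies 19 mm behind it (ctrl.grasp_offset is the distance from the TCP to the grasp point, in m); z points along the fingers, y is the line along which they close (so a half turn about z gives the same grasp; the last joint's range is limited). The gripper opens to 85 mm and grips with 20 to 120 N. Pads are 22 mm wide; open, the fingers measure 114 mm over their backs; the gripper's body (76 mm by 85 mm) begins 54 mm behind the grasp point. The pads swing forward as they close: fully open they stand 13 mm farther back than shut.
Start: joints at [-1.387, 0.263, -0.048, 1.259, 0, 1.415], TCP at [0.174, -0.495, 0.231] pointing down, gripper open.
Joint ranges: [-2.65, 2.65], [-0.89, 1.7], [-1.18, 1.37], [-2.13, 2.11], [-1.35, 1.29], [-3.14, 3.14]. Speed limits (rad/s): [1.89, 1.89, 2.57, 2.79, 3.14, 3.14].

INTERFACE

Orientations are given as a unit quaternion [x, y, z, w].
In Python, from plant import ctrl gives the robot as it stands. Calls block until the motion is done:
- ctrl.movep(position, orientation): joint-space move of the TCP to a pose.
- ctrl.line_to(position, attitude=None, rate=0.15, contact_N=None): straight line of the TCP; attitude=None keeps the orientation; rate is the mean speed in m/s. With contact_N (N) it stops when the force on the tool has changed by that much, and returns True; else False.
- ctrl.move_joints(angles): joint-space move.
- ctrl.set_gripper(opening): opening from 0.0 (shut) to 1.0 (fully open); the grip force is fixed at half the most; returns when the fingers have stopped.
- ctrl.wait(seconds).
- ctrl.ik(position, orientation): joint angles nearest the present ones, or None.
- ctrl.get_image(name): name is "scene" or "top" or "wrist"; returns the picture (420x560x3 uint8, red, green, blue); there is no depth.
- ctrl.camera_model(name): a dict with "fx", "fy", "cx", "cy" (pixels), "view" (4x4, takes a point from world to camera coordinates). Camera axes: x right, y down, z forward; pixel columns grow to the right and rows downward; lengths in m; the calibration is good to about 2 mm. A picture is of the moment at which its call begins: read the wrist's pose just before it. camera_model takes no time and is no camera call; for the wrist camera it gives the pose at the moment of the call.
A pose or a line that the arm cannot do raises ctrl.MotionError and nothing moves.
- ctrl.finish_job(): hands the job in; it is judged then, once.
Trained networks look in the newest picture that a camera, given by its name, has taken for a name from the list of things; names that differ only in an ending like _2 or _b are one class to them, and where a whole thing is asked for, a point or a joint stands for the part that bears it (a point fixed in the world has none). Each returns a list of dicts, best first, with "score" (0 to 1); they miss things now and then, are a little off and sometimes report something else, mostly with a low value. They report only what shows in the picture. A call takes as long as a camera call. They do not tell look-alikes from the thing itself.
- ctrl.look_for(camera, target): "bbox" ([left, top, right, bottom] in pixels, round what is visible of it).
Readings, each from a call of its own:
- ctrl.get_time(): time.
- ctrl.get_q(): joint angles.
- ctrl.get_qd(): joint speeds.
- ctrl.get_effort(): joint torques, N m.
- ctrl.get_position(): TCP position.
- ctrl.get_tcp_rot(): TCP orientation.
- ctrl.get_force(): force on the tool from outside, world axes, zero at the start.
- ctrl.get_torque(): the same for the moment, N m.
- ctrl.get_opening(): opening from 0.0 (shut) to 1.0 (fully open).
- ctrl.get_grip_force(): force on a finger pad.
Only numpy, scipy, OpenCV 4.12 (cv2) and the standard library are available. Lean on these libraries where they do the work, as an engineer would, in place of code of your own. Each camera call takes 0.05 s, during which the arm holds its last target. There are 200 camera calls.

## Working session

There is one attempt and no reset: what is moved stays moved. The work goes in short steps, each a Python script; the robot and the scene stay as the last script left them, time stands still between calls to the robot, and variables do not carry over. Pictures are saved under pics/ and viewed, at most 13 in all, crops included, and the job is handed in when it is done.

```bash
mkdir -p pics; ls
python3 - <<'E'
from plant import ctrl
import cv2
for n in("top","scene"):
    im=ctrl.get_image(n); cv2.imwrite(f"pics/{n}0.png",im[...,::-1])
    c=ctrl.camera_model(n); print(n,c)
    for t in("token_1","shot_timer","token_tray","slot","gate","cup_blue_1","counter_bell"):
        print(t,[( [round(v) for v in d["bbox"]],round(d["score"],2)) for d in ctrl.look_for(n,t)][:6])
print(ctrl.get_time(),ctrl.get_tcp_rot())
E
```

```text
pics
top {'fx': 531.8492181286513, 'fy': 531.8492181286513, 'cx': 283.0636859064921, 'cy': 207.75219030492448, 'view': array([[ 2.11881876e-02, -9.99771063e-01,  2.98030263e-03,
        -7.09436839e-06],
       [-9.94711702e-01, -2.13804237e-02, -1.00456497e-01,
         4.65662760e-01],
       [ 1.00497219e-01, -8.36050806e-04, -9.94936988e-01,
         1.29471145e+00],
       [ 0.00000000e+00,  0.00000000e+00,  0.00000000e+00,
         1.00000000e+00]])}
token_1 [([242, 147, 254, 162], 0.69), ([239, 259, 249, 271], 0.62), ([272, 173, 288, 188], 0.61), ([150, 178, 159, 191], 0.57), ([204, 264, 213, 273], 0.52), ([287, 257, 299, 267], 0.45)]
shot_timer [([182, 170, 209, 197], 0.59)]
token_tray [([168, 107, 330, 239], 0.79)]
slot [([168, 110, 329, 236], 0.68)]
gate [([170, 112, 328, 238], 0.6)]
cup_blue_1 [([405, 215, 431, 238], 0.59)]
counter_bell [([395, 155, 423, 185], 0.97), ([404, 211, 430, 237], 0.73)]
scene {'fx': 506.64106302640124, 'fy': 506.64106302640124, 'cx': 281.09976008825555, 'cy': 203.79227404379432, 'view': array([[ 0.51649758, -0.85593393,  0.02464475, -0.23124554],
       [-0.50048988, -0.32511414, -0.80237814,  0.28856671],
       [ 0.69479503,  0.40209192, -0.59630693,  0.95626722],
       [ 0.        ,  0.        ,  0.        ,  1.        ]])}
token_1 [([258, 251, 273, 260], 0.74), ([284, 189, 299, 199], 0.58)]
shot_timer []
token_tray [([257, 151, 336, 241], 0.63)]
slot [([254, 154, 338, 239], 0.69)]
gate [([256, 151, 334, 239], 0.75)]
cup_blue_1 [([385, 252, 418, 288], 0.97)]
counter_bell [([397, 228, 433, 254], 0.77)]
0.8 [ 9.85691757e-01  1.68557881e-01 -2.17471349e-06  1.14100919e-05]
```

View pics/top0.png

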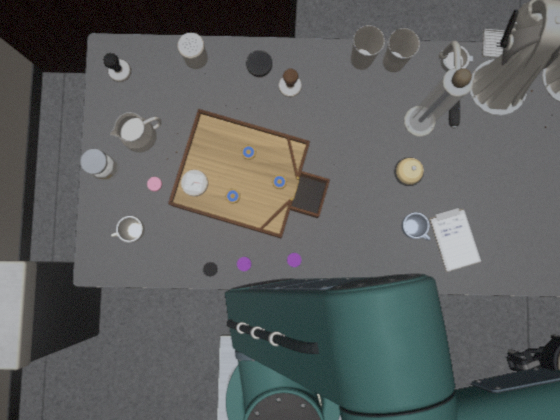

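View pics/scene0.png

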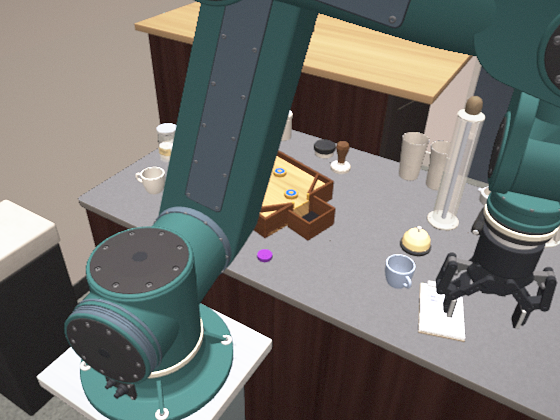

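The top view shows the tray with outer corners at about (200,110), (309,142), (281,236) and (170,204), and the slot at (311,194). Blue-ring tokens are at (248,153), (280,182) and (233,196), with the timer at (194,183). The scene view shows the same layout partly hidden by the arm. I'll zoom in for the corners.

Run:
```python
import cv2
im=cv2.imread("pics/top0.png")[100:250,150:350]
cv2.imwrite("pics/crop.png",cv2.resize(im,None,fx=4,fy=4,interpolation=cv2.INTER_CUBIC))
```

```text
(no output)
```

View pics/crop.png

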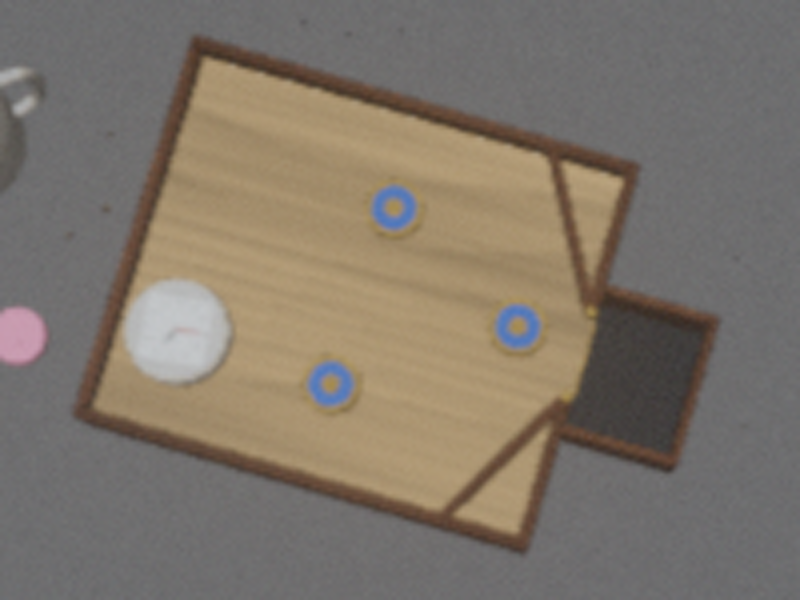

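The crop (×4, offset (150,100)) shows rim outer corners at (195,38), (637,165), (523,550) and (77,415). The gate posts are at (592,311) and (569,402), and the tokens at (394,208), (518,327) and (331,384).

```bash
cat > h.py <<'E'
from plant import ctrl
import numpy as np, cv2
from scipy.optimize import least_squares
def ray(c,px,z):
    R=c["view"][:3,:3];t=c["view"][:3,3]
    o=-R.T@t; d=R.T@np.array([(px[0]-c["cx"])/c["fx"],(px[1]-c["cy"])/c["fy"],1])
    return (o+d*(z-o[2])/d[2])[:2]
def fit(P,Q):  # Q tray -> P world
    f=lambda p:((np.array([[np.cos(p[2]),-np.sin(p[2])],[np.sin(p[2]),np.cos(p[2])]])@Q.T).T+p[:2]-P).ravel()
    v=P[1]-P[0]
    r=least_squares(f,[*P.mean(0),-1.8]); return r.x,f(r.x).reshape(-1,2)
class T:
    def __init__(s,p): s.p=np.array(p);c,n=np.cos(p[2]),np.sin(p[2]);s.R=np.array([[c,-n],[n,c]])
    def w(s,q): return s.R@np.array(q)+s.p[:2]
    def t(s,w): return s.R.T@(np.array(w)-s.p[:2])
E
python3 - <<'E'
from h import *
c=ctrl.camera_model("top")
px=lambda l:[((x+.5)/4-.5+150,(y+.5)/4-.5+100) for x,y in l]
P=np.array([ray(c,p,.064) for p in px([(195,38),(637,165),(523,550),(77,415)])])
print([np.linalg.norm(P[i]-P[(i+1)%4]).round(4) for i in range(4)])
for xb in(-.178,-.186):
    for yb in (.115,.123):
        r,e=fit(P,np.array([[xb,yb],[.1,yb],[.1,-yb],[xb,-yb]])); print(xb,yb,r,np.abs(e).max())
xb,yb=-.186,.123
r,e=fit(P,np.array([[xb,yb],[.1,yb],[.1,-yb],[xb,-yb]]));t=T(r);print(e)
for n,p,z in(("t",(394,208),.058),("t",(518,327),.058),("t",(331,384),.058),("timer",(178,331),.069),("post",(592,311),.07),("post",(569,402),.07),("slotc",(718,318),.054),("slotc",(674,468),.054)):
    w=ray(c,px([p])[0],z); print(n,w.round(4),t.t(w).round(4))
E
```

```text
[np.float64(0.2813), np.float64(0.2441), np.float64(0.2799), np.float64(0.2415)]
-0.178 0.115 [ 0.5354357   0.08042381 -1.83674477] 0.0073699745109707115
-0.178 0.123 [ 0.53543837  0.08042308 -1.83667379] 0.0026015135412277846
-0.186 0.115 [ 0.53438316  0.07656477 -1.83677455] 0.007263085876209607
-0.186 0.123 [ 0.5343861   0.07656397 -1.83670383] 0.003912713999089379
[[ 0.00247348  0.00146245]
 [ 0.00046764 -0.00288648]
 [-0.00139575 -0.00248869]
 [-0.00154537  0.00391271]]
t [0.5978 0.0981] [-0.0374  0.0555]
t [0.5261 0.0209] [0.0559 0.0067]
t [0.4889 0.1331] [-0.0426 -0.0588]
timer [0.5176 0.2249] [-0.1387 -0.0551]
post [ 0.535  -0.0235] [0.0964 0.0269]
post [ 0.4797 -0.0107] [ 0.0986 -0.0299]
slotc [ 0.5349 -0.1007] [0.1709 0.0471]
slotc [ 0.4427 -0.0752] [ 0.1705 -0.0485]
```

```bash
cat >> h.py <<'E'
PHI=-1.8367
def quat(phi):  # tool x along push direction phi (or opposite), pointing down
    return [np.cos(phi/2),np.sin(phi/2),0,0]
def tcpq(t,q,ang,z):  # tray xy, push angle in tray -> pos, quat
    x,y=t.w(q); phi=t.p[2]+ang+np.pi
    return [x,y,z],quat(phi)
def tokens(im,c,z=.058):
    h=cv2.cvtColor(im,cv2.COLOR_RGB2HSV); m=cv2.inRange(h,(100,110,60),(125,255,255))
    n,l,s,ce=cv2.connectedComponentsWithStats(cv2.morphologyEx(m,cv2.MORPH_CLOSE,np.ones((5,5))))
    return [(ray(c,((s[i][0]+(s[i][2]-1)/2),(s[i][1]+(s[i][3]-1)/2)),z),ce[i].round(1),s[i][4]) for i in range(1,n) if s[i][4]>40]
E
python3 - <<'E'
from h import *
t=T([.5344,.0766,PHI])
for k in(0,np.pi):
    for a in(-.75,0,.75):
        p,q=tcpq(t,(0,0),a+k,.25); print(k,a,ctrl.ik(p,q))
p,q=tcpq(t,(.0,0),0,.30)
ctrl.movep(p,q)
c=ctrl.camera_model("wrist"); im=ctrl.get_image("wrist"); cv2.imwrite("pics/w1.png",im[...,::-1])
for w,ce,a in tokens(im,c): print(w.round(4),t.t(w).round(4),ce,a)
print(ctrl.get_time())
np.save("cw1.npy",c,allow_pickle=True)
E
```

```text
0 -0.75 [-0.00861321  0.28419362  0.03248469  1.3190874   0.          2.57808679]
0 0 [-0.00861321  0.28419362  0.03248469  1.3190874   0.          1.82808679]
0 0.75 [-0.00861321  0.28419362  0.03248469  1.3190874   0.          1.07808679]
3.141592653589793 -0.75 [-0.00861321  0.28419362  0.03248469  1.3190874   0.         -0.56350586]
3.141592653589793 0 [-0.00861321  0.28419362  0.03248469  1.3190874   0.         -1.31350586]
3.141592653589793 0.75 [-0.00861321  0.28419362  0.03248469  1.3190874   0.         -2.06350586]
[0.4899 0.1338] [-0.0434 -0.058 ] [230.7 136.9] 350
[0.5991 0.0989] [-0.0385  0.0566] [334.7 141.6] 345
[0.5282 0.0213] [0.055  0.0086] [290.2 221.4] 270
3.2667
```

View pics/w1.png

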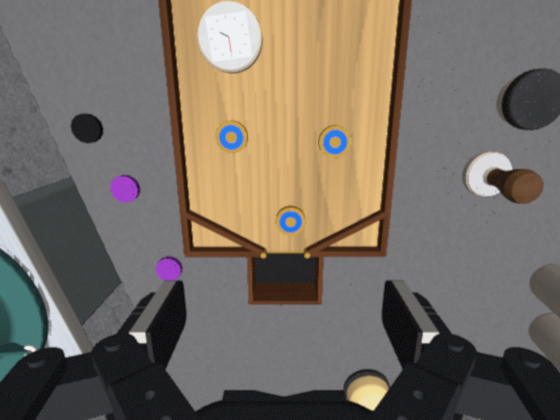

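The wrist view shows the tokens at (231,137), (335,142) and (290,221), the gate posts at (263,255) and (307,255), and the timer at (230,37). Next I check the tray frame against the posts, then push the nearest token.

```bash
cat >> h.py <<'E'
TR=T([.5344,.0766,PHI])
GAP=.24; OFF=.026   # TCP behind token centre when nested (11 half width + 15)
def push(t,tok,goal,z,rate=.07,clear=.012,zs=.085):
    tok=np.array(tok);goal=np.array(goal);d=goal-tok;a=np.arctan2(d[1],d[0]);u=d/np.linalg.norm(d)
    p,q=tcpq(t,tok-u*(OFF+clear),a,zs); ctrl.movep(p,q)
    p[2]=z; ctrl.line_to(p,q,rate=.08)
    f,_=tcpq(t,goal-u*OFF,a,z); ctrl.line_to(f,q,rate=rate)
    return u,a
def back(t,xy,u,a,z,d=.02,zs=.085):
    b,q=tcpq(t,np.array(xy)-u*(OFF+d),a,z); ctrl.line_to(b,q,rate=.15); b[2]=zs; ctrl.line_to(b,q,rate=.2)
E
python3 - <<'E'
from h import *
c=np.load("cw1.npy",allow_pickle=True).item()
for p,z in (((263,255),.068),((307,255),.068),((185,256),.064),((386,255),.064),((250,303),.054),((321,303),.054)): print(TR.t(ray(c,p,z)).round(4))
ctrl.set_gripper(GAP); print(ctrl.get_opening())
# above behind token A, probe the deck
tok=np.array([.055,.0075]); 
p,q=tcpq(TR,tok-[OFF+.02,0],0,.085); ctrl.movep(p,q)
p[2]=.060; ctrl.line_to(p,q,rate=.1)
p[2]=.043; hit=ctrl.line_to(p,q,rate=.03,contact_N=4); print(hit,ctrl.get_position(),ctrl.get_time())
x=ctrl.get_position(); x[2]+=.003; ctrl.line_to(x,q,rate=.1)
c=ctrl.camera_model("wrist"); im=ctrl.get_image("wrist"); cv2.imwrite("pics/w2.png",im[...,::-1])
for w,ce,a in tokens(im,c): print(TR.t(w).round(4),ce,a)
print(ctrl.get_time())
E
```

```text
[ 0.094  -0.0243]
[0.094  0.0284]
[ 0.0971 -0.119 ]
[0.096  0.1243]
[ 0.169  -0.0435]
[0.1691 0.0492]
0.2386974539448915
True [0.53952393 0.06595022 0.04811677] 5.6167
[-0.0439 -0.0581] [119.9 174.5] 2720
[-0.0386  0.0567] [404.3 187.3] 2614
[0.0554 0.0078] [284.2 373.1] 1501
5.9167
```

View pics/w2.png

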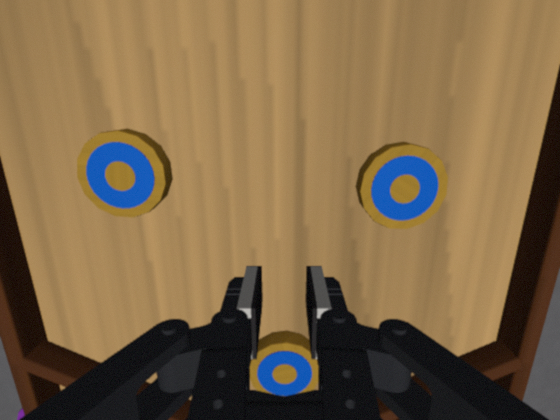

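The wrist view shows token A nestled ahead of the slightly open fingers at (284,373), and the other two at (120,175) and (404,187). The fingertips touch the deck at TCP z = 0.048, so I push token A now.

```bash
cat >> h.py <<'E'
TR=T([*TR.w((-.002,.001)),PHI])
def align_push(t,tok,u,a,z=.051,end=.103,rate=.09):
    tok=np.array(tok)
    b,q=tcpq(t,tok-u*(OFF+.013),a,z); ctrl.line_to(b,q,rate=.12)
    b,q=tcpq(t,tok-[OFF+.010,0],0,z); ctrl.line_to(b,q,rate=.1)
    b,q=tcpq(t,(end-OFF,0),0,z); hit=ctrl.line_to(b,q,rate=rate,contact_N=10); print("hit",hit,TR.t(ctrl.get_position()[:2]))
def look(name=None):
    c=ctrl.camera_model("wrist"); im=ctrl.get_image("wrist")
    if name: cv2.imwrite(f"pics/{name}.png",im[...,::-1])
    for w,ce,a in tokens(im,c): print(TR.t(w).round(4),ce,a)
    print(ctrl.get_time())
E
python3 - <<'E'
from h import *
u,a=push(TR,(.057,.0065),(.08,0),.051,zs=.051)
look()
align_push(TR,(.08,0),u,a)
b,q=tcpq(TR,(.055,0),0,.051); ctrl.line_to(b,q,rate=.15); b[2]=.09; ctrl.line_to(b,q,rate=.2)
b,q=tcpq(TR,(.0,0),0,.20); ctrl.movep(b,q); look("w3")
E
```

```text
[-0.0364  0.0557] [344.7  39.4] 3859
[-0.0419 -0.0593] [ 47.2 115.6] 3195
[ 0.0815 -0.0005] [283.2 341. ] 1605
7.2333
hit False [0.07724606 0.00011872]
[-0.0419 -0.0588] [212.5 151.7] 629
[-0.0363  0.056 ] [351.3 158.4] 624
9.6833
```

View pics/w3.png

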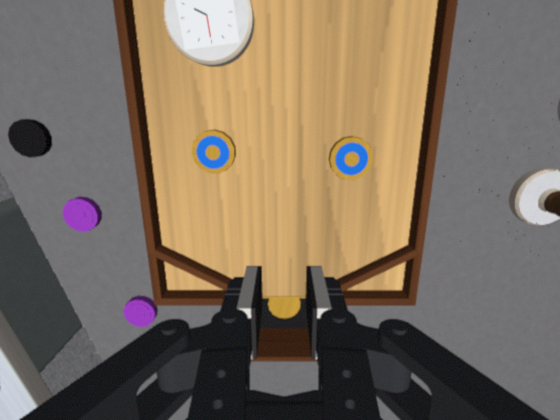

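Token A no longer shows its ring: a brass disc sits at (285,305), about 32 px wide against about 42 px on the deck. I'll zoom from a better view to confirm that it's down in the slot.

Run:
```python
from h import *
c=ctrl.camera_model("wrist")
for z in(.016,.058): print([TR.t(ray(c,p,z)).round(4) for p in((269,305),(301,305),(285,318))])
b,q=tcpq(TR,(.09,0),0,.26); ctrl.movep(b,q); 
ctrl.set_gripper(.6); im=ctrl.get_image("wrist"); c=ctrl.camera_model("wrist")
x=[cv2.resize(im[150:350,180:400],None,fx=3,fy=3)]
cv2.imwrite("pics/w4.png",x[0][...,::-1]); ctrl.set_gripper(GAP); print(ctrl.get_time())
```

```text
[array([ 0.131 , -0.0166]), array([0.1309, 0.0184]), array([0.1476, 0.0009])]
[array([ 0.1037, -0.0146]), array([0.1037, 0.016 ]), array([0.1182, 0.0007])]
11.0417
```

View pics/w4.png

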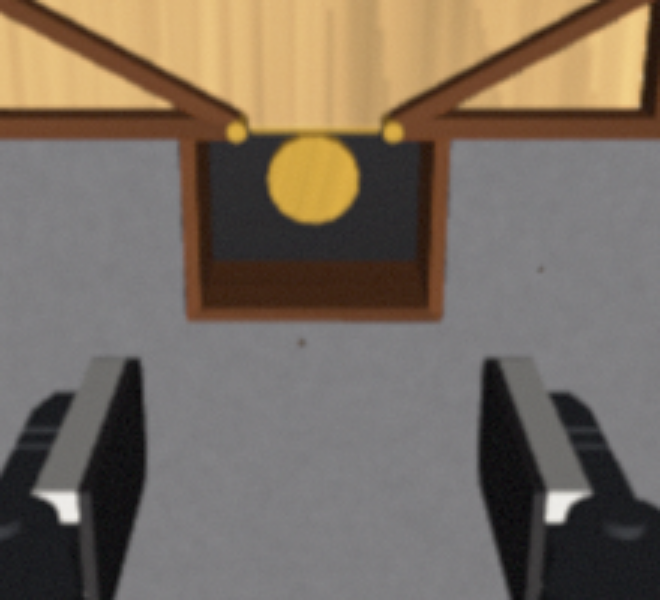

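The first token lies flat, flipped over, in the slot. Now for the second.

```bash
cat > one.py <<'E'
from h import *
import sys
tok=(float(sys.argv[1]),float(sys.argv[2]))
wp=(.045,0)
u,a=push(TR,tok,wp,.051,rate=.08,zs=.09)
look()
align_push(TR,wp,u,a)
b,q=tcpq(TR,(.055,0),0,.051); ctrl.line_to(b,q,rate=.15); b[2]=.09; ctrl.line_to(b,q,rate=.2)
b,q=tcpq(TR,(.03,0),0,.24); ctrl.movep(b,q); look(sys.argv[3])
E
python3 one.py -.0365 .0557 w5
```

```text
[-0.0417 -0.059 ] [ 60.9 265.9] 2082
[ 0.0448 -0.    ] [283.6 338.9] 1612
14.2333
hit False [7.68079809e-02 6.95165829e-06]
[-0.0414 -0.0589] [218.9 112.2] 537
17.5
```

View pics/w5.png

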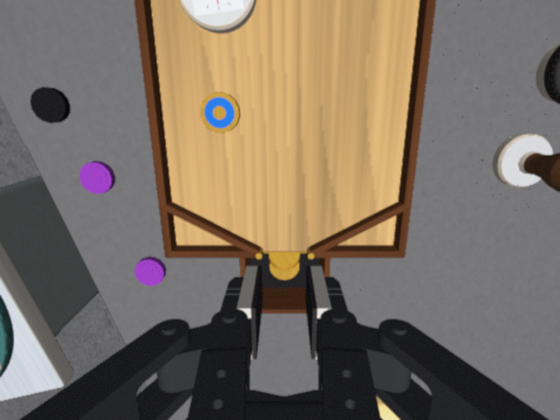

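The second token is also through the gate, around (285,260), but it may be leaning against the step. I'll take a closer look from above the slot.

Run:
```python
from h import *
b,q=tcpq(TR,(.13,0),0,.22); ctrl.movep(b,q); 
ctrl.set_gripper(.6); im=ctrl.get_image("wrist"); c=ctrl.camera_model("wrist")
P=np.append(TR.w((.125,0)),.02); v=c["view"][:3]@np.append(P,1); u=int(c["fx"]*v[0]/v[2]+c["cx"]);w=int(c["fy"]*v[1]/v[2]+c["cy"]); print(u,w,v)
y0=max(0,w-75);x=cv2.resize(im[y0:y0+150,u-100:u+100],None,fx=4,fy=4,interpolation=cv2.INTER_CUBIC)
cv2.imwrite("pics/w6.png",x[...,::-1]); print(ctrl.get_time())
```

```text
283 180 [-1.14828192e-04 -3.53651995e-02  3.49288395e-01]
18.4417
```

View pics/w6.png

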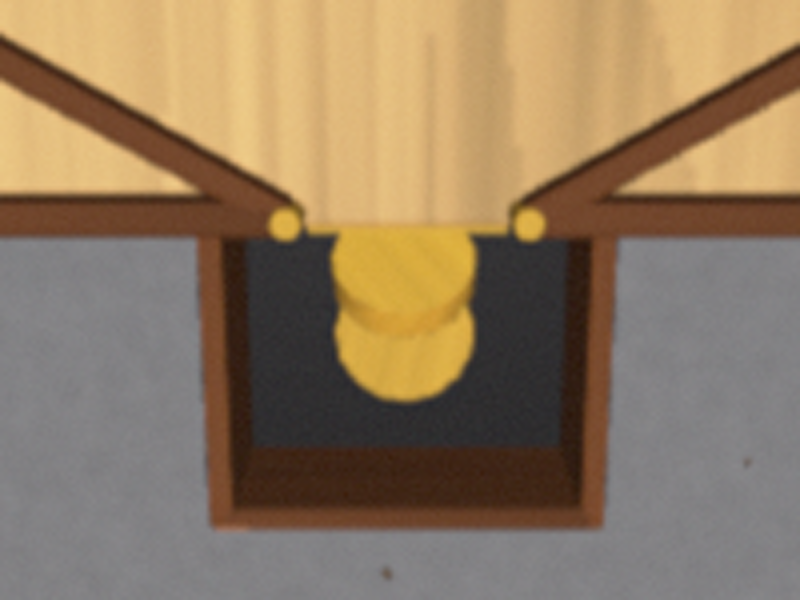

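The second token rests at about z ≈ 0.025–0.033 in the pocket, with its +x edge propped on the first token, so it is well below the deck. I'll push the third, slightly faster so it lands farther out.

```bash
sed -i 's/align_push(TR,wp,u,a)/align_push(TR,wp,u,a,rate=.14)/' one.py
python3 - <<'E'
from h import *
ctrl.set_gripper(GAP); b,q=tcpq(TR,(.05,0),0,.15); ctrl.movep(b,q)
E
python3 one.py -.0416 -.059 w7
python3 - <<'E'
from h import *
b,q=tcpq(TR,(.13,0),0,.22); ctrl.movep(b,q); 
ctrl.set_gripper(.6); im=ctrl.get_image("wrist")
x=cv2.resize(im[105:255,183:383],None,fx=4,fy=4,interpolation=cv2.INTER_CUBIC)
cv2.imwrite("pics/w8.png",x[...,::-1]); print(ctrl.get_time())
E
```

```text
[ 0.0449 -0.0004] [283.6 338.8] 1608
22.325
hit False [7.68073142e-02 6.88468923e-05]
[ 0.1079 -0.0003] [283.6 262. ] 121
25.3167
26.2583
```

View pics/w8.png

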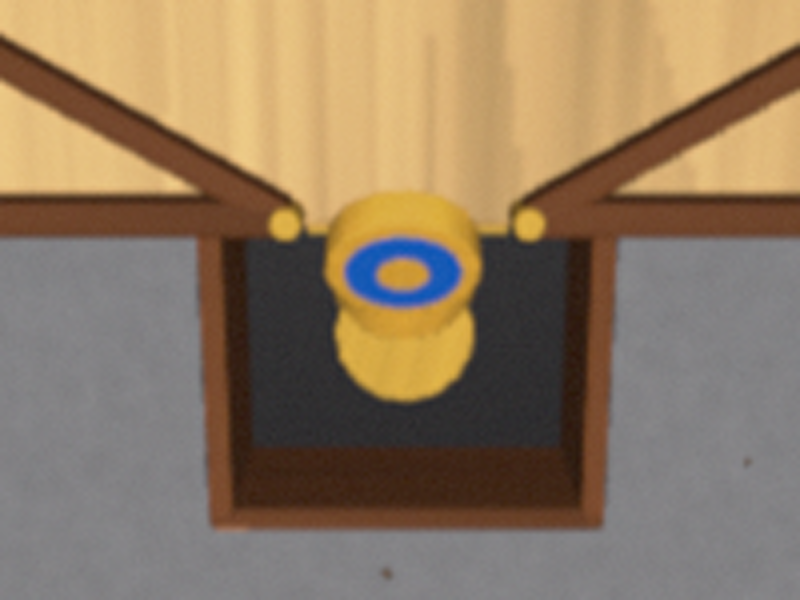

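The third token is through the gate but propped, with its rear edge on the deck edge and its front on token 2 (ring at (403,272)). I'll nudge it on through the gate with the fingers shut.

Run:
```python
from h import *
ctrl.set_gripper(0)
b,q=tcpq(TR,(.05,0),0,.10); ctrl.movep(b,q)
b[2]=.052; ctrl.line_to(b,q,rate=.1)
b,q=tcpq(TR,(.107,0),0,.052); h=ctrl.line_to(b,q,rate=.08,contact_N=8); print(h,TR.t(ctrl.get_position()[:2]),ctrl.get_force())
b[:2]=TR.w((.06,0)); ctrl.line_to(b,q,rate=.12); b[2]=.1; ctrl.line_to(b,q,rate=.2)
b,q=tcpq(TR,(.13,0),0,.22); ctrl.movep(b,q); 
ctrl.set_gripper(.6); im=ctrl.get_image("wrist")
x=cv2.resize(im[105:255,183:383],None,fx=4,fy=4,interpolation=cv2.INTER_CUBIC)
cv2.imwrite("pics/w9.png",x[...,::-1]); print(ctrl.get_time())
```

```text
False [1.06933651e-01 4.63073221e-06] [-0.54770045 -0.25589734  0.0255475 ]
31.0583
```

View pics/w9.png

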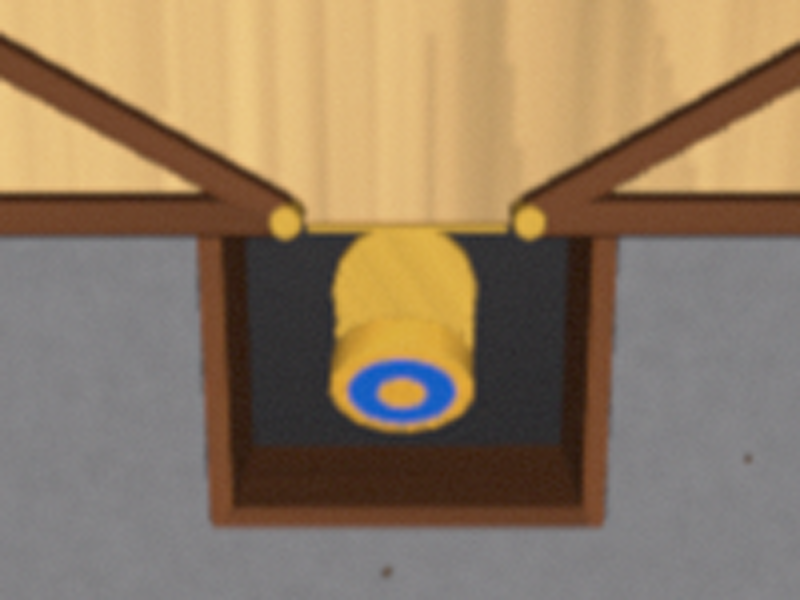

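The third token has dropped into the slot (ring at (402,391)), leaning on token 2. All three are inside the pocket, the deck is clear of tokens, and the gripper is well above everything.

Run:
```python
from plant import ctrl
ctrl.wait(.5); print(ctrl.finish_job())
```

```text
the job is handed in; nothing more can be done
None
```

All three tokens were pushed one at a time through the gate into the slot, and the job was handed in at about 32 s; no verdict came back, and I did not re-measure the timer, cup and bell, though nothing was driven near them.

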